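# Gauge the gap in the pocket-book rows

## Task

A visitor wants to put one more slim book away. Take the steel gauge with the orange handle out of its black stand and find the row of pocket books whose gap it fits: slide the blade down into the gap that is wide enough, until its steel shoulder rests on the book spines, and leave it standing there. In the other row the gap is too narrow and the blade jams.

Things in the scene. Friction and masses are not known exactly. Their poses are not given: they have to be found in the camera images.
- gauge: Loose, about 0.15 kg, upright in the stand. From below: steel blade 60 (x) by 10 (y) by 45 mm high; steel shoulder plate 60 by 64 (y) by 8 mm; orange handle 40 (x) by 14 (y) by 45 mm high, pinched across its 14 mm. Origin: centre of the blade's lower edge; z up: shoulder from 45 to 53 mm, handle from 53 to 98 mm.
- stand: Black fixed block, 80 (x) by 70 (y) by 55 mm high, with a slot 16 mm wide (y), running along x, open at the top, in which the gauge's blade hangs; the shoulder rests on the block's top. The gauge lifts straight up and out. Origin: centre of the underside, z up.
- roomy_gap (a point): Middle, at spine-top height (115 mm over the table), of the gap the blade fits: 24 mm wide (y), 105 mm deep, running along x, open above and at both ends. It lies between the middle two of four pocket books, 148 mm long, fixed in a black-floored wooden tray (160 by 120 mm), rounded spines (10 mm radius) up; nothing of the tray is higher. z up.
- tight_gap (a point): The like point of the other tray of four pocket books, the same outside, whose gap is only 5 mm wide (y): the 10 mm blade jams on the spines there after about 3 mm. Same axes and height. The places of the two trays and the stand are swapped at random.
Not all that is in view belongs to the job. Leave any brown or pink look-alike of the gauge alone.

How it is judged:
By the outcome, as a careful person would: the job done as asked, in the order asked, and still so for the second after the job is handed in, with the robot touching nothing.
It also fails if it takes over 38 s, if anything falls off the work surface, if the arm or the gripper's body presses on something with over 40 N, if the wrist force passes 120 N, or if a joint passes its speed limit or range.

## Robot

A 6-joint arm with a two-finger parallel gripper is mounted at the origin on the work surface. World frame = base frame: x ahead of the robot, y to its left, z up, the work surface at z = 0. Lengths are in mm, angles in rad, forces in N, time in s.
With the tool pointing down it reaches from about 275 to 775 mm from the base axis. Payload 14.6 kg.
Tool frame: the origin (TCP) lies on the centre line of the jaws, within the pads' length; the fingertips stand 17 mm ahead of it and the grasp point (between the pads) lies 2 mm behind it; x points along the fingers, z is the direction in which the jaws open and shut, and the axes are right-handed (so a half turn about x gives the same grasp; the last joint's range is limited). The gripper opens to 85 mm and grips with 20 to 120 N. Pads are 22 mm wide; open, the fingers measure 114 mm over their backs; the gripper's body (76 mm by 85 mm) begins 54 mm behind the grasp point. The pads swing forward as they close: fully open they stand 13 mm farther back than shut.
Start: joints at [-1.482, 0.263, -0.048, 1.259, 0, 1.415], TCP at [126.724, -509.479, 248.278] pointing down, gripper open.
Joint ranges: [-2.65, 2.65], [-0.89, 1.7], [-1.18, 1.37], [-2.13, 2.11], [-1.35, 1.29], [-3.14, 3.14]. Speed limits (rad/s): [1.89, 1.89, 2.57, 2.79, 3.14, 3.14].

## Interface

Orientations are given as a rotation vector (axis times angle).
In Python, from plant import ctrl gives the robot as it stands. The module is installed in compiled form; this text tells all that it offers.
- The arm moves only by the tool step_arm, never from a script. Its arguments are lists of equal length, an entry for each row: "delta_pos": the shift along the tool's x, y, z in cm, a list of three; "angular": the turn, a rotation vector about the tool's x, y, z in rad, a list of three. A call has 1 to 12 rows; each row shifts and turns the pose as measured when the row begins, along the tool's axes as they then stand; what a row does not reach is not made up. A row lasts 1/8 s, in which the tool goes at most 62.5 mm and 10.7 degrees, less where a joint would pass 70% of its speed; a pose out of reach is approached as far as the arm can. A call with a gripper value outside its range is refused whole. "grip" is the closure, from 0 (fully open) to 1 (shut), set as the call begins (left out, the last holds). The fingers move at their own pace and stop on an object; "force" is the grip in N (left out, the last holds). Time passes only in rows, so rows that do not move let the fingers close. It gives the time, the measured TCP pose, the force and the opening at its end, in the units of the state.
- ctrl.observe(): the state, without advancing time (a new reading comes with each control period).
- ctrl.grab_frame(name): name is "side" or "top"; returns a dict with "image" (480x640x3 uint8, red, green, blue), "K" (3x3 intrinsics, pixels), "pose" (4x4, takes a point from camera to world coordinates). Camera axes: x right, y down, z forward; pixel columns grow to the right and rows downward; lengths in mm; the calibration is good to about 2 mm. A picture is of the moment at which its call begins. There is no depth.
- ctrl.close_job(): hands the job in, once; it reports no verdict.
The state is a dict: "time": time; "joint_positions": joint angles; "joint_velocities": joint speeds; "effort": joint torques, N m; "tool_pos": TCP position; "tcp_rot": TCP orientation; "force": force on the tool from outside, world axes, zero at the start; "ft_torque": the same for the moment, N m; "width": finger opening in mm.
Only numpy, scipy, OpenCV 4.12 (cv2) and the standard library are available. Lean on these libraries where they do the work, as an engineer would, in place of code of your own. Each camera call takes 0.05 s, during which the arm holds its last target.

## Working session

There is one attempt and no reset: what is moved stays moved. The work goes in short steps, Python scripts to look and compute and a tool call to move; the robot and the scene stay as the last step left them, time stands still between calls to the robot, and variables do not carry over. Pictures are saved under pics/ and viewed, and the job is handed in when it is done.

Besides the shell and the picture viewer there is one more tool, called after "Call:" as name(argument=value, ...), one argument or row to a line, values as JSON. step_arm: Moves the arm, as the interface text tells. Its arguments: {"type":"object","properties":{"delta_pos":{"type":"array","items":{"type":"array","items":{"type":"number"}}},"angular":{"type":"array","items":{"type":"array","items":{"type":"number"}}},"grip":{"type":"number"},"force":{"type":"number"}},"required":["delta_pos","angular"]}

```bash
mkdir -p pics; cat > h.py <<'E'
from plant import ctrl
import numpy as np, cv2
def grab(n,f):
    d=ctrl.grab_frame(n); cv2.imwrite(f'pics/{f}.png',d['image'][:,:,::-1]); np.savez(f'pics/{f}.npz',K=d['K'],pose=d['pose']); return d
def ray(f,u,v,z):
    d=np.load(f'pics/{f}.npz');K,P=d['K'],d['pose']
    r=P[:3,:3]@np.linalg.inv(K)@[u,v,1]; o=P[:3,3]
    return (o+r*(z-o[2])/r[2]).round(1)
def proj(f,p):
    d=np.load(f'pics/{f}.npz');K,P=d['K'],d['pose']
    c=K@(P[:3,:3].T@(np.array(p)-P[:3,3])); return (c[:2]/c[2]).round(1)
E
python3 - <<'E'
from h import *
for n in('side','top'):
    d=grab(n,n+'0'); print(n,d['K'].round(1).tolist(),d['pose'].round(3).tolist())
print(ctrl.observe())
E
```

```text
side [[578.8, 0.0, 321.1], [0.0, 578.8, 235.1], [0.0, 0.0, 1.0]] [[-0.997, -0.059, 0.059, 480.383], [-0.083, 0.627, -0.775, 814.301], [0.008, -0.777, -0.629, 755.361], [0.0, 0.0, 0.0, 1.0]]
top [[437.9, 0.0, 312.4], [0.0, 437.9, 234.4], [0.0, 0.0, 1.0]] [[-0.017, -0.989, 0.148, 465.518], [-1.0, 0.018, 0.005, 13.968], [-0.007, -0.148, -0.989, 852.59], [0.0, 0.0, 0.0, 1.0]]
{'time': 0.1, 'joint_positions': array([-1.48229296e+00,  2.63470333e-01, -4.88204075e-02,  1.25937925e+00,
        5.08713401e-05,  1.41548731e+00]), 'joint_velocities': array([ 0.00101946, -0.00260772,  0.00087924, -0.00019999, -0.00020546,
        0.00082562]), 'effort': array([ 4.38213669e-03, -6.38576674e+01,  3.85063326e+01,  1.00434286e-02,
       -6.78602100e-05, -1.98548634e-05]), 'tool_pos': array([ 126.72323753, -509.27350799,  247.89511275]), 'tcp_rot': array([ 1.02838039,  1.31529187, -1.02725755]), 'force': array([0.2404516 , 0.39328067, 0.00044106]), 'ft_torque': array([ 0.03762777, -0.0155499 ,  0.0136312 ]), 'width': 85.59531655976569}
```

View pics/top0.png

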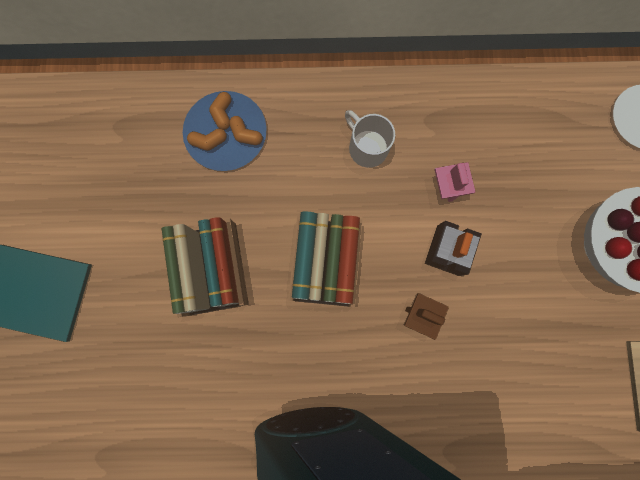

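View pics/side0.png

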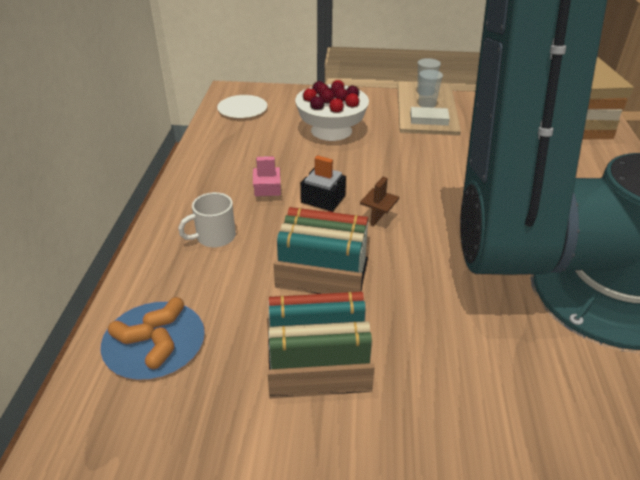

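The top view shows the stand with the orange handle at about (455,247). The left tray, around (205,265), has a wide gap between its cream and blue books. The right tray, around (327,258), looks tight. I'll enlarge both.

```bash
python3 - <<'E'
from h import *
a=cv2.imread('pics/top0.png');
cv2.imwrite('pics/c1.png',cv2.resize(a[205:325,150:260],None,fx=5,fy=5,interpolation=cv2.INTER_CUBIC))
cv2.imwrite('pics/c2.png',cv2.resize(a[215:280,420:490],None,fx=8,fy=8,interpolation=cv2.INTER_CUBIC))
b=cv2.imread('pics/side0.png');
cv2.imwrite('pics/c3.png',cv2.resize(b[280:400,255:385],None,fx=5,fy=5,interpolation=cv2.INTER_CUBIC))
cv2.imwrite('pics/c4.png',cv2.resize(b[150:215,290:360],None,fx=8,fy=8,interpolation=cv2.INTER_CUBIC))
E
```

```text
(no output)
```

View pics/c1.png

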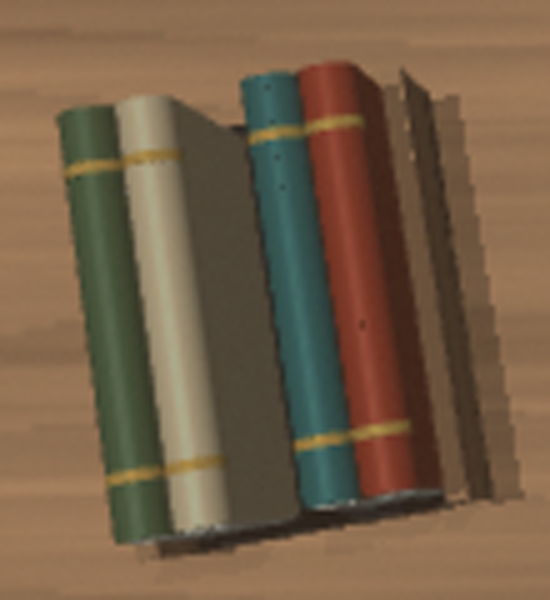

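View pics/c2.png

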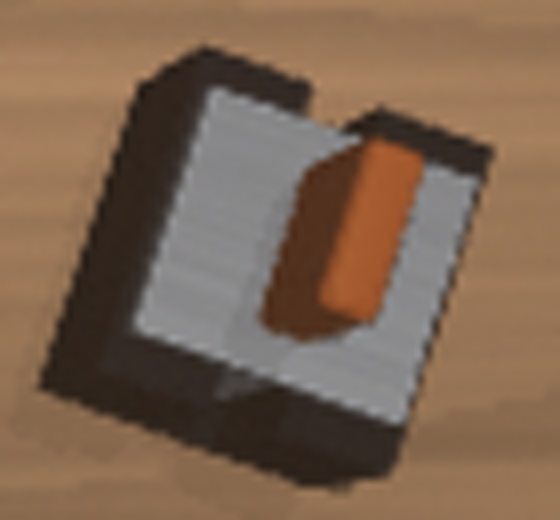

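View pics/c3.png

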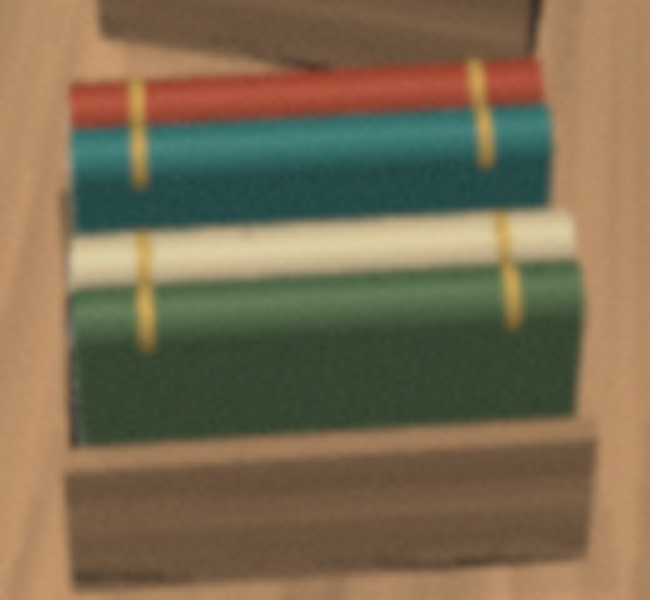

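View pics/c4.png

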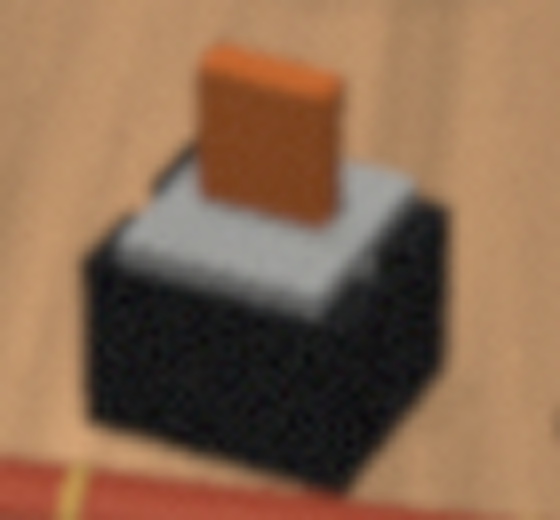

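```bash
cat > m.py <<'E'
from h import *
def P(f,x,y,s,ou,ov,z): return ray(f,(x+.5)/s-.5+ou,(y+.5)/s-.5+ov,z)
print('handle top z108')
h=[P('top0',x,y,8,420,215,108) for x,y in[(368,138),(424,155),(375,325),(320,308)]]
print(h,np.mean(h,0))
h=[P('top0',x,y,8,420,215,63) for x,y in[(212,88),(485,180),(405,425),(133,328)]]
print('shoulder',h,np.mean(h,0))
h=[P('side0',x,y,8,290,150,108) for x,y in[(215,45),(342,78),(333,98),(200,65)]]
print('side handle',h,np.mean(h,0))
print('gap lines top')
for nm,a,b,z in[('greenL',(58,112),(117,540),107.8),('gr/cr',(119,105),(171,530),106),('creamR',(177,97),(228,523),105),('blueL',(243,78),(302,505),107.8),('bl/red',(300,70),(358,497),106),('redR',(357,65),(413,490),105)]:
    p,q=P('top0',*a,5,150,205,z),P('top0',*b,5,150,205,z); d=q-p
    print(nm,p,q,np.hypot(*d[:2]).round(),np.arctan2(d[1],d[0])-np.pi, (p+q)/2)
print('side')
for nm,a,b,z in[('red top far',(70,85),(543,60),112),('bl/red',(72,127),(548,104),106),('bl/shade',(72,238-80),(548,135),110),('gap cream far',(70,238),(573,210),112),('gr/cr',(72,292),(580,262),106)]:
    p,q=P('side0',*a,5,255,280,z),P('side0',*b,5,255,280,z); d=q-p
    print(nm,p,q,np.hypot(*d[:2]).round(),np.arctan2(d[1],d[0]), (p+q)/2)
E
python3 m.py
```

```text
handle top z108
[array([ 576.9, -245.5,  108. ]), array([ 572.9, -257.2,  108. ]), array([ 536.6, -244.2,  108. ]), array([ 540.4, -232.7,  108. ])] [ 556.7 -244.9  108. ]
shoulder [array([ 595.8, -226.4,   63. ]), array([ 573.5, -287. ,   63. ]), array([ 518.2, -264.9,   63. ]), array([ 541.2, -205.2,   63. ])] [ 557.175 -245.875   63.   ]
side handle [array([ 573.7, -253.4,  108. ]), array([ 538.7, -239.9,  108. ]), array([ 540.4, -229.7,  108. ]), array([ 576.8, -242.9,  108. ])] [ 557.4   -241.475  108.   ]
gap lines top
greenL [594.9 278.6 107.8] [448.8 253.8 107.8] 148.0 -6.1150412981417235 [521.85 266.2  107.8 ]
gr/cr [597.3 258.2 106. ] [451.7 236.3 106. ] 147.0 -6.133892363991274 [524.5  247.25 106.  ]
creamR [599.9 238.4 105. ] [453.7 217.4 105. ] 148.0 -6.140522262683105 [526.8 227.9 105. ]
blueL [605.7 214.8 107.8] [459.3 191.8 107.8] 148.0 -6.1273551973915685 [532.5 203.3 107.8]
bl/red [608.5 195.5 106. ] [461.6 173.4 106. ] 149.0 -6.133862646485889 [535.05 184.45 106.  ]
redR [610.1 175.9 105. ] [463.6 155.  105. ] 148.0 -6.141479384071566 [536.85 165.45 105.  ]
side
red top far [609.8 181.4 112. ] [463.  156.9 112. ] 149.0 -2.976223054937183 [536.4  169.15 112.  ]
bl/red [607.6 193.6 106. ] [460.7 170.2 106. ] 149.0 -2.9836277606413137 [534.15 181.9  106.  ]
bl/shade [604.8 210.3 110. ] [460.5 187.5 110. ] 146.0 -2.984884018841556 [532.65 198.9  110.  ]
gap cream far [600.1 244.2 112. ] [452.4 219.7 112. ] 150.0 -2.977212615531865 [526.25 231.95 112.  ]
gr/cr [597.4 259.6 106. ] [449.7 234.6 106. ] 150.0 -2.9739198375498885 [523.55 247.1  106.  ]
```

```bash
cat > go.py <<'E'
from h import *
from scipy.spatial.transform import Rotation as R
import sys
def goal(x,y,z,yaw,verbose=True):
    o=ctrl.observe(); M=R.from_rotvec(o['tcp_rot'])
    best=None
    for s in(1,-1):
        Z=s*np.array([-np.sin(yaw),np.cos(yaw),0]); X=np.array([0,0,-1.]); T=R.from_matrix(np.c_[X,np.cross(Z,X),Z])
        print('s',s,'rot tool',(M.inv()*T).as_rotvec().round(3),'shift now-axes cm',(M.inv().apply(np.array([x,y,z])-o['tool_pos'])/10).round(2),'shift goal-axes',(T.inv().apply(np.array([x,y,z])-o['tool_pos'])/10).round(2))
    print('t',o['time'],'pos',o['tool_pos'].round(1),'q',o['joint_positions'].round(2),'F',o['force'].round(1),'w',round(o['width'],1)); print(M.as_matrix().round(3).tolist())
goal(*map(float,sys.argv[1:5]))
E
python3 go.py 557 -244.5 200 -0.36; python3 -c "
from h import *
print(ray('top0',455,182,60),ray('top0',427,316,60),ray('top0',640,240,60),ray('top0',372,140,90))"
```

```text
s 1 rot tool [-2.538e+00 -0.000e+00 -1.000e-03] shift now-axes cm [  4.81  48.15 -15.3 ] shift goal-axes [  4.79 -30.94  39.94]
s -1 rot tool [ 0.604 -0.001  0.   ] shift now-axes cm [  4.81  48.15 -15.3 ] shift goal-axes [  4.79  30.94 -39.94]
t 0.1 pos [ 126.7 -509.3  247.9] q [-1.48  0.26 -0.05  1.26  0.    1.42] F [0.2 0.4 0. ] w 85.6
[[-0.0, 0.97, 0.241], [0.001, 0.241, -0.97], [-1.0, 0.0, -0.001]]
[ 678.  -249.1   60. ] [ 434.  -183.4   60. ] [ 563.2 -577.2   60. ] [751.4 -93.7  90. ]
```

Call:
step_arm(
  delta_pos=[
    [0, 3, 0],
    [0, 3, 0],
  ],
  angular=[
    [0, 0, 0],
    [0.1, 0, 0],
  ],
)

```text
time: 0.35
tool_pos: [184.8, -494.7, 247.2]
tcp_rot: [1.108, 1.274, -1.105]
force: [1.2, -0.0, 0.6]
width: 85.4
```

```bash
python3 go.py 557 -244.5 200 -0.36
```

```text
s 1 rot tool [-2.643e+00 -1.000e-03 -3.000e-03] shift now-axes cm [  4.76  40.33 -19.61] shift goal-axes [  4.72 -26.02  36.53]
s -1 rot tool [ 0.499 -0.002  0.001] shift now-axes cm [  4.76  40.33 -19.61] shift goal-axes [  4.72  26.02 -36.53]
t 0.35 pos [ 184.8 -494.7  247.2] q [-1.37  0.27 -0.04  1.26 -0.    1.63] F [ 1.2 -0.   0.6] w 85.4
[[-0.0, 0.99, 0.138], [0.002, 0.138, -0.99], [-1.0, -0.0, -0.002]]
```

Call:
step_arm(
  delta_pos=[
    [0, 4.5, -2.2],
    [0, 4.5, -2.2],
    [0, 4.5, -2.2],
    [0, 4.5, -2.2],
    [0, 4.5, -2.2],
    [0, 4.5, -2.2],
    [0, 4.5, -2.2],
    [0, 4.5, -2.2],
    [0, 4.3, -2.0],
    [0, 0, 0],
  ],
  angular=[
    [0, 0, 0],
    [0, 0, 0],
    [0, 0, 0],
    [0, 0, 0],
    [0, 0, 0],
    [0, 0, 0],
    [0, 0, 0],
    [0, 0, 0],
    [0, 0, 0],
    [0, 0, 0],
  ],
)

```text
time: 1.6
tool_pos: [569.4, -235.0, 244.3]
tcp_rot: [1.11, 1.278, -1.107]
force: [-0.6, -0.6, -0.1]
width: 85.4
```

Call:
step_arm(
  delta_pos=[
    [0, 0, 0],
    [0, 0, 0],
    [0, 0, 0],
    [0, 0, 0],
    [0, 0, 0],
    [0, 0, 0],
    [0, 0, 0],
    [0, 0, 0],
    [0, 0, 0],
    [0, 0, 0],
    [0, 0, 0],
    [0, 0, 0],
  ],
  angular=[
    [-0.18, 0, 0],
    [-0.18, 0, 0],
    [-0.18, 0, 0],
    [-0.18, 0, 0],
    [-0.18, 0, 0],
    [-0.18, 0, 0],
    [-0.18, 0, 0],
    [-0.18, 0, 0],
    [-0.18, 0, 0],
    [-0.18, 0, 0],
    [-0.18, 0, 0],
    [-0.18, 0, 0],
  ],
)

```text
time: 3.1
tool_pos: [561.5, -239.9, 241.7]
tcp_rot: [-0.61, 1.488, 0.629]
force: [-0.4, 1.1, -0.3]
width: 85.1
```

```bash
python3 go.py 557 -244.5 200 -0.36
```

```text
s 1 rot tool [-0.419  0.001 -0.014] shift now-axes cm [ 4.18 -0.06 -0.64] shift goal-axes [ 4.17  0.26 -0.59]
s -1 rot tool [ 2.722e+00 -2.000e-02 -1.000e-03] shift now-axes cm [ 4.18 -0.06 -0.64] shift goal-axes [ 4.17 -0.26  0.59]
t 3.1 pos [ 561.5 -239.9  241.7] q [-0.54  0.43  0.18  1.34  0.    0.24] F [-0.4  1.1 -0.3] w 85.1
[[-0.012, -0.711, 0.703], [0.008, 0.703, 0.711], [-1.0, 0.014, -0.002]]
```

Call:
step_arm(
  delta_pos=[
    [1.5, 0, -0.6],
    [1.5, 0, 0],
    [0, 0, 0],
    [0, 0, 0],
  ],
  angular=[
    [-0.16, 0, -0.014],
    [-0.15, 0, 0],
    [-0.11, 0, 0],
    [0, 0, 0],
  ],
)

```text
time: 3.6
tool_pos: [554.1, -246.0, 210.4]
tcp_rot: [-0.95, 1.356, 0.951]
force: [0.1, -0.0, 0.5]
width: 85.3
```

```bash
python3 go.py 557 -244.5 87 -0.36; python3 -c "
from h import *
for n in('side','top'): grab(n,n+'1')
a=cv2.imread('pics/top1.png');b=cv2.imread('pics/side1.png')
cv2.imwrite('pics/c5.png',np.hstack([cv2.resize(x,None,fx=4,fy=4,interpolation=cv2.INTER_CUBIC) for x in (a[190:300,400:500],b[120:230,270:370])]))"
```

```text
s 1 rot tool [ 0.013 -0.002 -0.002] shift now-axes cm [12.34 -0.25  0.26] shift goal-axes [12.34 -0.22  0.25]
s -1 rot tool [-3.129e+00  3.000e-03 -3.000e-03] shift now-axes cm [12.34 -0.25  0.26] shift goal-axes [12.34  0.22 -0.25]
t 3.6 pos [ 554.1 -246.   210.4] q [-0.55  0.42  0.08  1.24 -0.   -0.2 ] F [ 0.1 -0.   0.5] w 85.3
[[-0.002, -0.94, 0.34], [-0.001, 0.34, 0.94], [-1.0, 0.002, -0.002]]
```

View pics/c5.png

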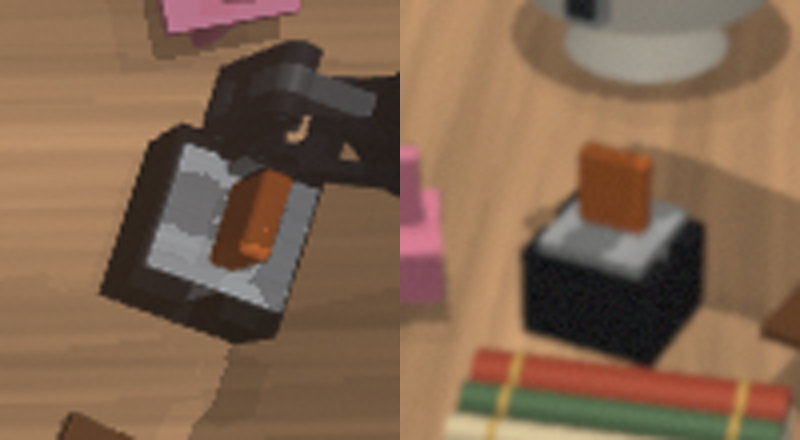

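The gauge hasn't moved and the gripper is above it. The handle is at about (265,215) in the left half of the enlarged crop. I'll descend in stages.

Call:
step_arm(
  delta_pos=[
    [2, -0.25, 0.25],
    [3, 0, 0],
    [3, 0, 0],
    [2.5, 0, 0],
    [1, 0, 0],
    [0, 0, 0],
  ],
  angular=[
    [0.013, 0, 0],
    [0, 0, 0],
    [0, 0, 0],
    [0, 0, 0],
    [0, 0, 0],
    [0, 0, 0],
  ],
)

```text
time: 4.45
tool_pos: [557.7, -245.8, 94.0]
tcp_rot: [-0.93, 1.365, 0.926]
force: [1.1, 0.9, 0.7]
width: 85.2
```

```bash
python3 go.py 557 -244.5 87 -0.36; python3 -c "
from h import *
for n in('side','top'): grab(n,n+'2')
a=cv2.imread('pics/top2.png');b=cv2.imread('pics/side2.png')
cv2.imwrite('pics/c6.png',np.hstack([cv2.resize(x,None,fx=4,fy=4,interpolation=cv2.INTER_CUBIC) for x in (a[190:300,400:500],b[120:230,270:370])]))"
```

```text
s 1 rot tool [-0.016 -0.002  0.001] shift now-axes cm [0.7  0.12 0.1 ] shift goal-axes [0.7  0.11 0.1 ]
s -1 rot tool [3.126e+00 2.000e-03 4.000e-03] shift now-axes cm [0.7  0.12 0.1 ] shift goal-axes [ 0.7  -0.11 -0.1 ]
t 4.45 pos [ 557.7 -245.8   94. ] q [-0.55  0.49 -0.13  0.95 -0.   -0.17] F [1.1 0.9 0.7] w 85.2
[[0.0, -0.93, 0.367], [-0.003, 0.367, 0.93], [-1.0, -0.001, -0.002]]
```

View pics/c6.png

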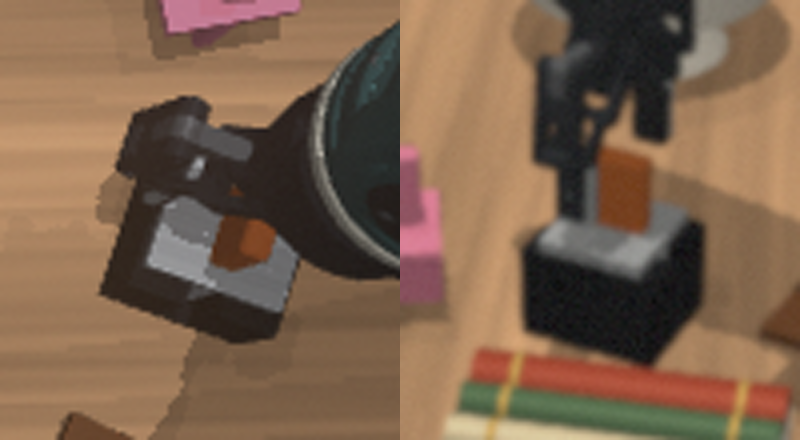

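```bash
python3 -c "
from h import *
o=ctrl.observe(); p=o['tool_pos']; z=np.array([.367,.93,0]); y=np.array([-.93,.367,0])
for f,(u,v) in(('top2',(400,190)),('side2',(270,120))):
    for n,q in(('tcp',p),('pad+z',p+42*z),('pad-z',p-42*z),('tcp up40',p+[0,0,54]),('tip+z',p+42*z-[0,0,4]),('hx+',p+20*y),('hx-',p-20*y)):
        a=proj(f,q); print(f,n,a,((a-[u,v])*4).round() + (400 if f[0]=='s' else 0)*np.array([1,0]))
"
```

```text
top2 tcp [464.1 243.6] [256. 214.]
top2 pad+z [441.1 235.2] [164. 181.]
top2 pad-z [487.3 252. ] [349. 248.]
top2 tcp up40 [475.3 239.3] [301. 197.]
top2 tip+z [440.4 235.6] [162. 182.]
top2 hx+ [460.6 254.3] [242. 257.]
top2 hx- [467.6 232.9] [270. 172.]
side2 tcp [323.3 162.6] [613. 170.]
side2 pad+z [314.5 172.1] [578. 208.]
side2 pad-z [331.8 153.6] [647. 134.]
side2 tcp up40 [323.6 140.5] [614.  82.]
side2 tip+z [314.5 173.7] [578. 215.]
side2 hx+ [331.8 164.9] [647. 180.]
side2 hx- [315.  160.4] [580. 162.]
```

View pics/side2.png

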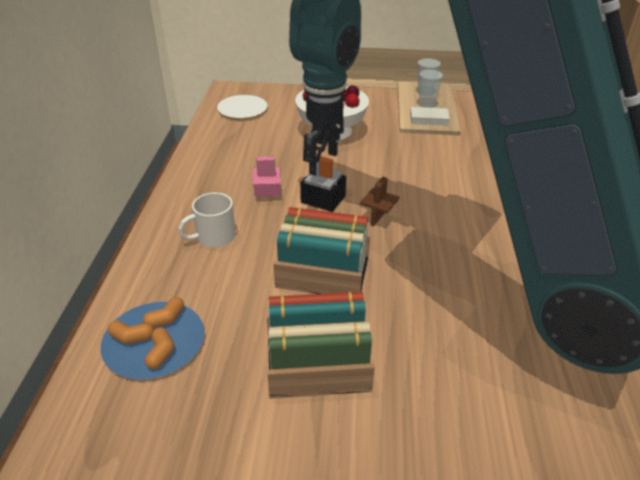

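View pics/top2.png

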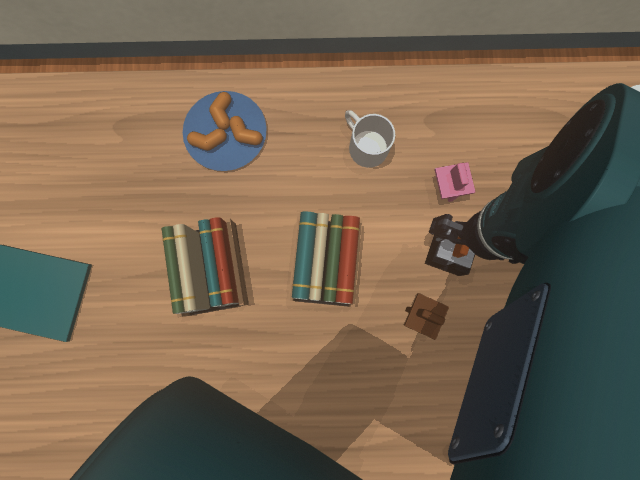

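The projections agree: TCP is on the handle and the fingers straddle it. I'll go down a bit further and grip.

Call:
step_arm(
  delta_pos=[
    [0.6, 0.1, 0.1],
    [0, 0, 0],
  ],
  angular=[
    [0, 0, 0],
    [0, 0, 0],
  ],
)

```text
time: 4.8
tool_pos: [558.2, -245.1, 89.8]
tcp_rot: [-0.933, 1.364, 0.923]
force: [0.1, 0.2, 0.4]
width: 85.6
```

Call:
step_arm(
  delta_pos=[
    [0, 0, 0],
    [0, 0, 0],
    [0, 0, 0],
    [0, 0, 0],
    [0, 0, 0],
    [0, 0, 0],
    [0, 0, 0],
    [0, 0, 0],
    [0, 0, 0],
    [0, 0, 0],
  ],
  angular=[
    [0, 0, 0],
    [0, 0, 0],
    [0, 0, 0],
    [0, 0, 0],
    [0, 0, 0],
    [0, 0, 0],
    [0, 0, 0],
    [0, 0, 0],
    [0, 0, 0],
    [0, 0, 0],
  ],
  grip=1,
  force=40,
)

```text
time: 6.05
tool_pos: [558.4, -245.2, 90.5]
tcp_rot: [-0.933, 1.363, 0.922]
force: [0.2, 0.6, 0.6]
width: 13.1
```

```bash
python3 go.py 557 -244.5 87 -0.36
```

```text
s 1 rot tool [-0.016 -0.003  0.006] shift now-axes cm [0.35 0.16 0.01] shift goal-axes [0.35 0.16 0.01]
s -1 rot tool [3.126 0.009 0.005] shift now-axes cm [0.35 0.16 0.01] shift goal-axes [ 0.35 -0.16 -0.01]
t 6.05 pos [ 558.4 -245.2   90.5] q [-0.55  0.49 -0.14  0.94 -0.   -0.17] F [0.2 0.6 0.6] w 13.1
[[0.004, -0.93, 0.367], [-0.005, 0.367, 0.93], [-1.0, -0.006, -0.003]]
```

Call:
step_arm(
  delta_pos=[
    [-1, 0, 0],
    [-2, 0, 0],
    [-3, 0, 0],
    [-3.5, 0, 0],
    [-3.5, 0, 0],
    [-2, 0, 0],
    [0, 0, 0],
  ],
  angular=[
    [0, 0, 0],
    [0, 0, 0],
    [0, 0, 0],
    [0, 0, 0],
    [0, 0, 0],
    [0, 0, 0],
    [0, 0, 0],
  ],
)

```text
time: 6.92
tool_pos: [557.1, -244.0, 248.0]
tcp_rot: [-0.933, 1.363, 0.923]
force: [-0.3, 0.1, -2.5]
width: 13.8
```

```bash
python3 go.py 529.5 215.3 230 0.157; python3 -c "
from h import *
d=grab('side','side3')
cv2.imwrite('pics/c7.png',cv2.resize(d['image'][70:230,240:400,::-1],None,fx=4,fy=4,interpolation=cv2.INTER_CUBIC)[:600])"
```

```text
s 1 rot tool [-0.533 -0.005  0.005] shift now-axes cm [ 1.55 19.44 41.72] shift goal-axes [ 1.8  -4.46 45.8 ]
s -1 rot tool [2.609 0.006 0.006] shift now-axes cm [ 1.55 19.44 41.72] shift goal-axes [  1.8    4.46 -45.8 ]
t 6.925 pos [ 557.1 -244.   248. ] q [-0.55  0.41  0.17  1.33 -0.   -0.17] F [-0.3  0.1 -2.5] w 13.8
[[0.004, -0.93, 0.367], [-0.005, 0.367, 0.93], [-1.0, -0.006, -0.003]]
```

View pics/c7.png

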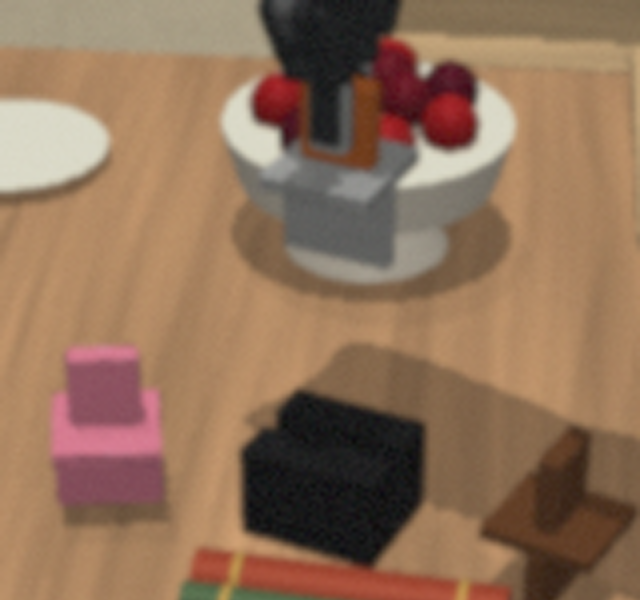

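The gauge is held upright and is clear of the stand. Next I rotate and carry it over.

Call:
step_arm(
  delta_pos=[
    [0, 0, 0],
    [0, 0, 0],
    [0, 0, 0],
    [0, 0, 0],
    [0, -0.4, 2],
    [0, -0.4, 4],
    [0, -0.4, 4],
    [0, -0.4, 4],
    [0, -0.4, 4],
    [0, -0.4, 4],
    [0, -0.4, 4],
    [0, -0.4, 4],
  ],
  angular=[
    [-0.13, 0, 0],
    [-0.14, 0, 0],
    [-0.14, 0, 0],
    [-0.12, 0, 0],
    [0, 0, 0],
    [0, 0, 0],
    [0, 0, 0],
    [0, 0, 0],
    [0, 0, 0],
    [0, 0, 0],
    [0, 0, 0],
    [0, 0, 0],
  ],
)

```text
time: 8.48
tool_pos: [532.8, 72.9, 236.1]
tcp_rot: [-1.31, 1.14, 1.329]
force: [0.5, 0.1, -3.0]
width: 13.3
```

```bash
python3 go.py 529.5 215.3 230 0.157
```

```text
s 1 rot tool [-0.007  0.005 -0.011] shift now-axes cm [ 0.66 -1.81 14.13] shift goal-axes [ 0.61 -1.91 14.12]
s -1 rot tool [ 3.134 -0.018 -0.008] shift now-axes cm [ 0.66 -1.81 14.13] shift goal-axes [  0.61   1.91 -14.12]
t 8.475 pos [532.8  72.9 236.1] q [-0.02  0.3  -0.03  1.25  0.   -0.17] F [ 0.5  0.1 -3. ] w 13.3
[[-0.012, -0.989, -0.149], [0.003, -0.149, 0.989], [-1.0, 0.011, 0.005]]
```

Call:
step_arm(
  delta_pos=[
    [-0.3, -0.5, 4],
    [-0.3, -0.5, 4],
    [0, -0.5, 3],
    [0, -0.3, 1.5],
    [0, 0, 0],
    [0, 0, 0],
  ],
  angular=[
    [-0.007, 0.005, -0.011],
    [0, 0, 0],
    [0, 0, 0],
    [0, 0, 0],
    [0, 0, 0],
    [0, 0, 0],
  ],
)

```text
time: 9.22
tool_pos: [525.9, 208.3, 239.4]
tcp_rot: [-1.317, 1.138, 1.323]
force: [-0.2, 0.6, -1.9]
width: 13.6
```

```bash
python3 go.py 529.5 215.3 210 0.157;python3 -c "
from h import *
for n in('side','top'): grab(n,n+'4')
a=cv2.imread('pics/top4.png');b=cv2.imread('pics/side4.png')
cv2.imwrite('pics/c8.png',np.hstack([cv2.resize(x,None,fx=4,fy=4,interpolation=cv2.INTER_CUBIC) for x in (a[190:340,150:250],b[250:400,270:370])]))"
```

```text
s 1 rot tool [-0.007  0.    -0.005] shift now-axes cm [ 2.93 -0.48  0.64] shift goal-axes [ 2.94 -0.47  0.64]
s -1 rot tool [ 3.135e+00 -8.000e-03 -1.000e-03] shift now-axes cm [ 2.93 -0.48  0.64] shift goal-axes [ 2.94  0.47 -0.64]
t 9.225 pos [525.9 208.3 239.4] q [0.23 0.34 0.04 1.28 0.   0.08] F [-0.2  0.6 -1.9] w 13.6
[[-0.005, -0.989, -0.15], [-0.0, -0.15, 0.989], [-1.0, 0.005, 0.0]]
```

View pics/c8.png

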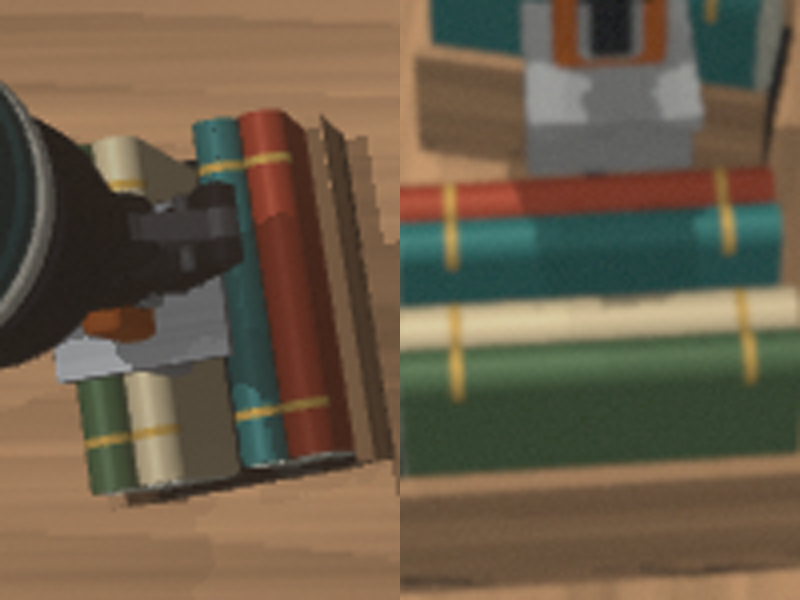

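View pics/side4.png

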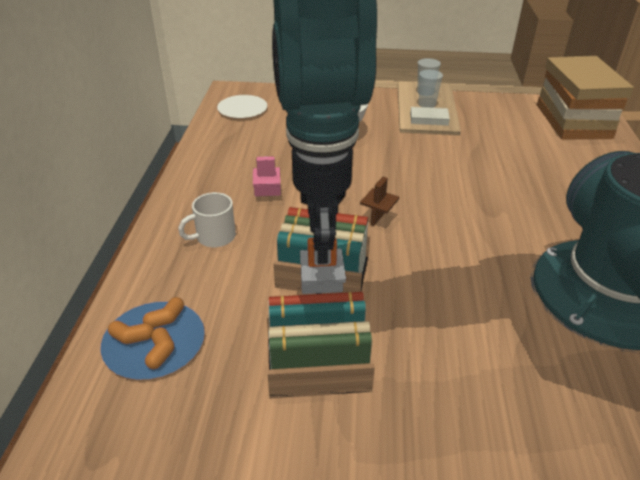

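Call:
step_arm(
  delta_pos=[
    [1.4, -0.45, 0.6],
    [1.3, 0, 0],
    [0, 0, 0],
    [0, 0, 0],
  ],
  angular=[
    [-0.007, 0, -0.005],
    [0, 0, 0],
    [0, 0, 0],
    [0, 0, 0],
  ],
)

```text
time: 9.82
tool_pos: [529.9, 212.2, 212.1]
tcp_rot: [-1.321, 1.133, 1.321]
force: [0.4, -0.3, -2.1]
width: 13.5
```

```bash
python3 go.py 529.5 215.3 150.5 0.157;python3 -c "
from h import *
for n in('side','top'): grab(n,n+'5')
a=cv2.imread('pics/top5.png');b=cv2.imread('pics/side5.png')
cv2.imwrite('pics/c9.png',np.hstack([cv2.resize(x,None,fx=4,fy=4,interpolation=cv2.INTER_CUBIC) for x in (a[190:340,150:250],b[230:380,270:370])]))"
```

```text
s 1 rot tool [-0.004  0.     0.   ] shift now-axes cm [ 6.16 -0.    0.31] shift goal-axes [ 6.16 -0.    0.32]
s -1 rot tool [ 3.137e+00  1.000e-03 -0.000e+00] shift now-axes cm [ 6.16 -0.    0.31] shift goal-axes [ 6.16  0.   -0.32]
t 9.825 pos [529.9 212.2 212.1] q [ 0.24  0.35 -0.01  1.2   0.    0.09] F [ 0.4 -0.3 -2.1] w 13.5
[[0.0, -0.988, -0.152], [0.0, -0.152, 0.988], [-1.0, -0.0, 0.0]]
```

View pics/c9.png

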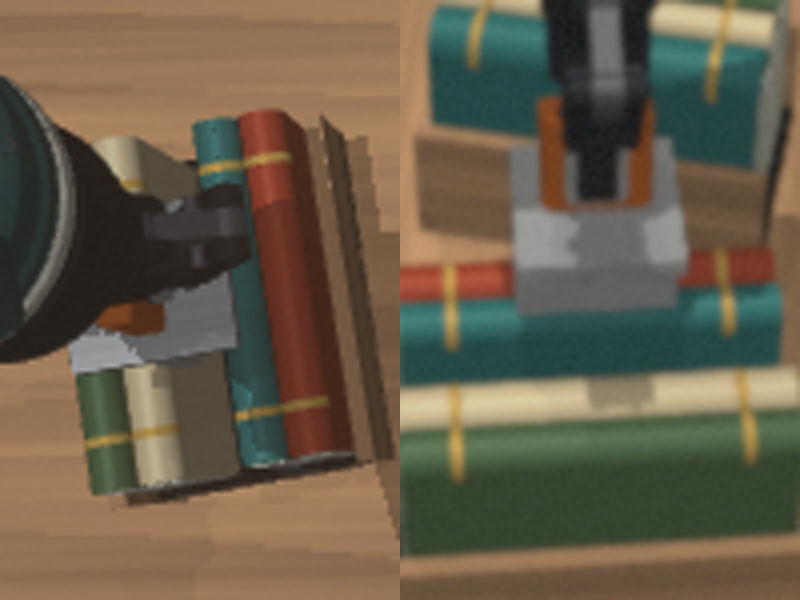

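```bash
python3 -c "
from h import *
print(ray('side5',270+116/4,230+313/4,131.6),ray('side5',270+278/4,230+303/4,131.6))
print(ray('top5',150+75/4,190+373/4,184.6),ray('top5',150+235/4,190+347/4,184.6))"
```

```text
[557.4 220.6 131.6] [497.9 210.  131.6]
[494.6 236.9 184.6] [503.4 176.1 184.6]
```

Both cameras put the gauge centre at about (528.5, 211), so it needs to move about 3.5 mm in +y. Correcting that, then entering the gap.

Call:
step_arm(
  delta_pos=[
    [0, 0, 0.4],
    [0.8, 0, 0],
    [0.7, 0, 0],
    [0, 0, 0],
  ],
  angular=[
    [-0.004, 0, 0],
    [0, 0, 0],
    [0, 0, 0],
    [0, 0, 0],
  ],
)

```text
time: 10.42
tool_pos: [529.4, 216.7, 196.4]
tcp_rot: [-1.325, 1.129, 1.324]
force: [0.1, -0.1, -2.1]
width: 13.3
```

```bash
python3 go.py 529.5 215.3 150.5 0.157
```

```text
s 1 rot tool [0.001 0.    0.001] shift now-axes cm [ 4.59  0.02 -0.14] shift goal-axes [ 4.59  0.01 -0.14]
s -1 rot tool [-3.141e+00 -2.000e-03  0.000e+00] shift now-axes cm [ 4.59  0.02 -0.14] shift goal-axes [ 4.59 -0.01  0.14]
t 10.425 pos [529.4 216.7 196.4] q [ 0.25  0.36 -0.04  1.16  0.    0.09] F [ 0.1 -0.1 -2.1] w 13.3
[[0.001, -0.988, -0.157], [0.0, -0.157, 0.988], [-1.0, -0.001, 0.0]]
```

Call:
step_arm(
  delta_pos=[
    [0.7, 0, -0.1],
    [0.7, 0, 0],
    [0.7, 0, 0],
    [0.7, 0, 0],
    [0.5, 0, 0],
    [0, 0, 0],
  ],
  angular=[
    [0, 0, 0],
    [0, 0, 0],
    [0, 0, 0],
    [0, 0, 0],
    [0, 0, 0],
    [0, 0, 0],
  ],
)

```text
time: 11.18
tool_pos: [529.4, 215.5, 160.7]
tcp_rot: [-1.324, 1.13, 1.324]
force: [0.3, 0.2, -1.6]
width: 13.4
```

```bash
python3 go.py 529.5 215.3 150.5 0.157;python3 -c "
from h import *
for n in('side','top'): grab(n,n+'6')
a=cv2.imread('pics/top6.png');b=cv2.imread('pics/side6.png')
cv2.imwrite('pics/c10.png',np.hstack([cv2.resize(x,None,fx=4,fy=4,interpolation=cv2.INTER_CUBIC) for x in (a[190:340,150:250],b[230:380,270:370])]))"
```

```text
s 1 rot tool [0.    0.    0.001] shift now-axes cm [ 1.02 -0.   -0.02] shift goal-axes [ 1.02 -0.   -0.02]
s -1 rot tool [-3.141e+00 -1.000e-03  0.000e+00] shift now-axes cm [ 1.02 -0.   -0.02] shift goal-axes [1.02 0.   0.02]
t 11.175 pos [529.4 215.5 160.7] q [ 0.24  0.38 -0.11  1.08  0.    0.09] F [ 0.3  0.2 -1.6] w 13.4
[[0.0, -0.988, -0.157], [0.0, -0.157, 0.988], [-1.0, -0.001, 0.0]]
```

View pics/c10.png

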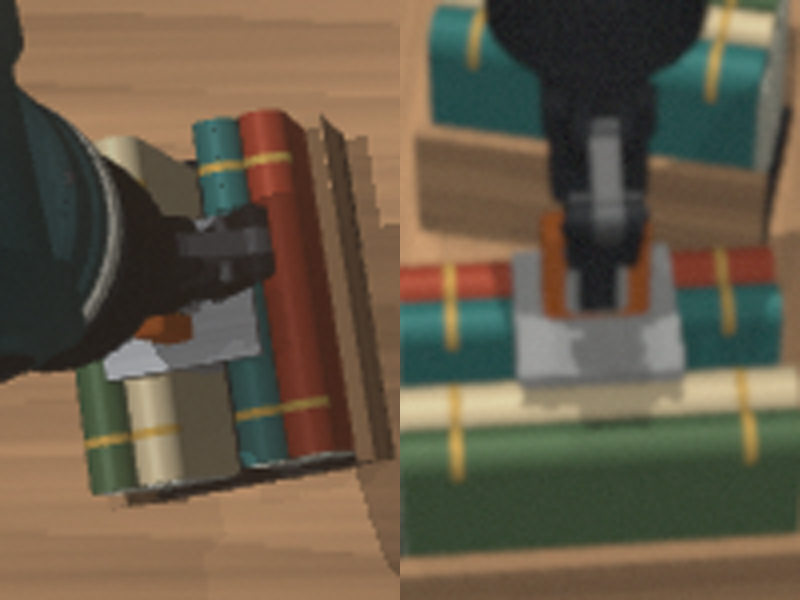

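The blade is in the gap with no contact force, and the shoulder is about 10 mm above the spines. Lowering gently.

Call:
step_arm(
  delta_pos=[
    [0.4, 0, 0],
    [0.3, 0, 0],
    [0.2, 0, 0],
    [0, 0, 0],
  ],
  angular=[
    [0, 0, 0],
    [0, 0, 0],
    [0, 0, 0],
    [0, 0, 0],
  ],
)

```text
time: 11.78
tool_pos: [529.9, 215.6, 151.9]
tcp_rot: [-1.325, 1.129, 1.323]
force: [0.4, 0.7, -1.8]
width: 13.4
```

Call:
step_arm(
  delta_pos=[
    [0.2, 0, 0],
    [0, 0, 0],
  ],
  angular=[
    [0, 0, 0],
    [0, 0, 0],
  ],
)

```text
time: 12.02
tool_pos: [530.1, 215.7, 150.5]
tcp_rot: [-1.325, 1.128, 1.322]
force: [0.3, -0.9, -0.6]
width: 13.4
```

Force is easing off at the expected height. One more small step.

Call:
step_arm(
  delta_pos=[
    [0.15, 0, 0],
    [0, 0, 0],
  ],
  angular=[
    [0, 0, 0],
    [0, 0, 0],
  ],
)

```text
time: 12.28
tool_pos: [530.2, 215.7, 150.6]
tcp_rot: [-1.326, 1.126, 1.321]
force: [1.0, 0.9, -2.6]
width: 13.1
```

Call:
step_arm(
  delta_pos=[
    [0.2, 0, 0],
    [0, 0, 0],
  ],
  angular=[
    [0, 0, 0],
    [0, 0, 0],
  ],
)

```text
time: 12.52
tool_pos: [530.4, 215.8, 150.6]
tcp_rot: [-1.327, 1.124, 1.319]
force: [0.2, -0.4, -1.7]
width: 13.1
```

```bash
python3 go.py 529.5 215.3 150.5 0.157;python3 -c "
from h import *
for n in('side','top'): grab(n,n+'7')
a=cv2.imread('pics/top7.png');b=cv2.imread('pics/side7.png')
cv2.imwrite('pics/c11.png',np.hstack([cv2.resize(x,None,fx=4,fy=4,interpolation=cv2.INTER_CUBIC) for x in (a[190:340,150:250],b[230:380,270:370])]))"
```

```text
s 1 rot tool [0.001 0.001 0.007] shift now-axes cm [ 0.01  0.1  -0.04] shift goal-axes [ 0.01  0.1  -0.04]
s -1 rot tool [-3.141e+00 -1.100e-02  1.000e-03] shift now-axes cm [ 0.01  0.1  -0.04] shift goal-axes [ 0.01 -0.1   0.04]
t 12.525 pos [530.4 215.8 150.6] q [ 0.24  0.38 -0.14  1.04 -0.    0.09] F [ 0.2 -0.4 -1.7] w 13.1
[[0.007, -0.988, -0.157], [0.002, -0.157, 0.988], [-1.0, -0.007, 0.001]]
```

View pics/c11.png

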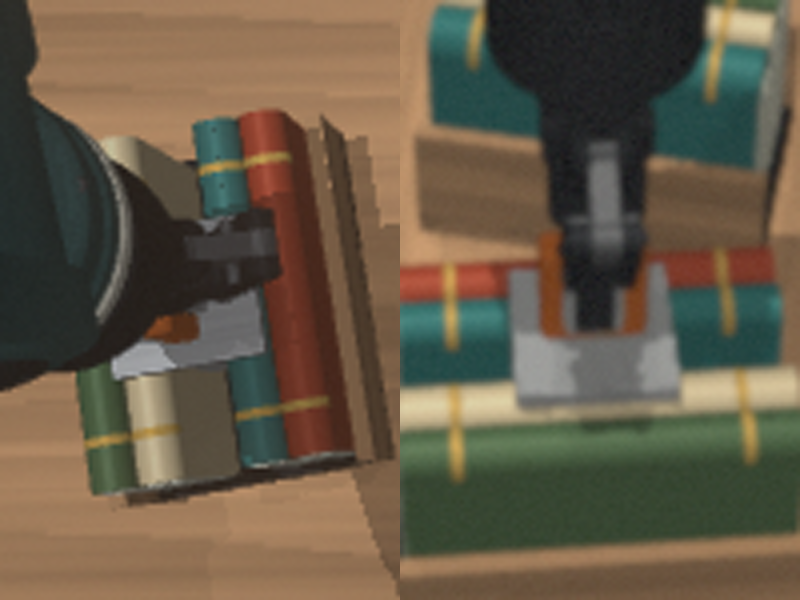

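Call:
step_arm(
  delta_pos=[
    [0.4, 0, 0],
  ],
  angular=[
    [0, 0, -0.004],
  ],
)

```text
time: 12.75
tool_pos: [531.3, 216.0, 149.3]
tcp_rot: [-1.33, 1.118, 1.314]
force: [-16.2, -4.0, 60.9]
width: 13.7
```

```bash
python3 go.py 529.5 215.3 150.5 0.157
```

```text
s 1 rot tool [0.001 0.001 0.015] shift now-axes cm [-0.12  0.19 -0.04] shift goal-axes [-0.12  0.19 -0.04]
s -1 rot tool [-3.141e+00 -2.300e-02  1.000e-03] shift now-axes cm [-0.12  0.19 -0.04] shift goal-axes [-0.12 -0.19  0.04]
t 12.75 pos [531.3 216.  149.3] q [ 0.24  0.38 -0.15  1.03 -0.    0.09] F [-16.2  -4.   60.9] w 13.7
[[0.015, -0.987, -0.157], [0.003, -0.157, 0.988], [-1.0, -0.015, 0.001]]
```

It's seated: that step gave 61 N of reaction. I'll relieve the load and level the tool, then release.

Call:
step_arm(
  delta_pos=[
    [-0.12, 0.15, 0],
    [0, 0, 0],
  ],
  angular=[
    [0, 0, 0.015],
    [0, 0, 0],
  ],
)

```text
time: 13.0
tool_pos: [530.0, 215.8, 150.9]
tcp_rot: [-1.324, 1.129, 1.324]
force: [0.3, 0.7, -2.1]
width: 13.6
```

```bash
python3 go.py 529.5 215.3 150.5 0.157
```

```text
s 1 rot tool [0.001 0.001 0.001] shift now-axes cm [ 0.04  0.06 -0.04] shift goal-axes [ 0.04  0.06 -0.04]
s -1 rot tool [-3.141e+00 -1.000e-03  1.000e-03] shift now-axes cm [ 0.04  0.06 -0.04] shift goal-axes [ 0.04 -0.06  0.04]
t 13.0 pos [530.  215.8 150.9] q [ 0.24  0.39 -0.13  1.05  0.    0.09] F [ 0.3  0.7 -2.1] w 13.6
[[0.001, -0.988, -0.157], [0.001, -0.157, 0.988], [-1.0, -0.001, 0.001]]
```

Level, hovering within about 1 mm of seated. Releasing.

Call:
step_arm(
  delta_pos=[
    [0, 0, 0],
    [0, 0, 0],
    [0, 0, 0],
    [0, 0, 0],
    [0, 0, 0],
    [0, 0, 0],
    [0, 0, 0],
    [0, 0, 0],
  ],
  angular=[
    [0, 0, 0],
    [0, 0, 0],
    [0, 0, 0],
    [0, 0, 0],
    [0, 0, 0],
    [0, 0, 0],
    [0, 0, 0],
    [0, 0, 0],
  ],
  grip=0,
)

```text
time: 14.0
tool_pos: [529.9, 215.8, 149.8]
tcp_rot: [-1.324, 1.13, 1.325]
force: [-0.2, 0.5, 0.2]
width: 85.1
```

Call:
step_arm(
  delta_pos=[
    [-1, 0, 0],
    [-2, 0, 0],
    [-3, 0, 0],
    [-4, 0, 0],
    [-4, 0, 0],
    [0, 0, 0],
  ],
  angular=[
    [0, 0, 0],
    [0, 0, 0],
    [0, 0, 0],
    [0, 0, 0],
    [0, 0, 0],
    [0, 0, 0],
  ],
)

```text
time: 14.75
tool_pos: [529.5, 215.6, 297.6]
tcp_rot: [-1.324, 1.129, 1.324]
force: [0.8, 1.4, -0.4]
width: 85.5
```

```bash
python3 go.py 529.5 215.3 150.5 0.157;python3 -c "
from h import *
for n in('side','top'): grab(n,n+'8')
a=cv2.imread('pics/top8.png');b=cv2.imread('pics/side8.png')
cv2.imwrite('pics/c12.png',np.hstack([cv2.resize(x,None,fx=4,fy=4,interpolation=cv2.INTER_CUBIC) for x in (a[190:340,150:250],b[230:380,270:370])]))"
```

```text
s 1 rot tool [0.001 0.001 0.001] shift now-axes cm [14.71  0.03 -0.04] shift goal-axes [ 1.471e+01  1.000e-02 -3.000e-02]
s -1 rot tool [-3.141e+00 -2.000e-03  1.000e-03] shift now-axes cm [14.71  0.03 -0.04] shift goal-axes [ 1.471e+01 -1.000e-02  3.000e-02]
t 14.75 pos [529.5 215.6 297.6] q [0.24 0.34 0.19 1.42 0.   0.09] F [ 0.8  1.4 -0.4] w 85.5
[[0.001, -0.988, -0.157], [0.001, -0.157, 0.988], [-1.0, -0.001, 0.001]]
```

View pics/c12.png

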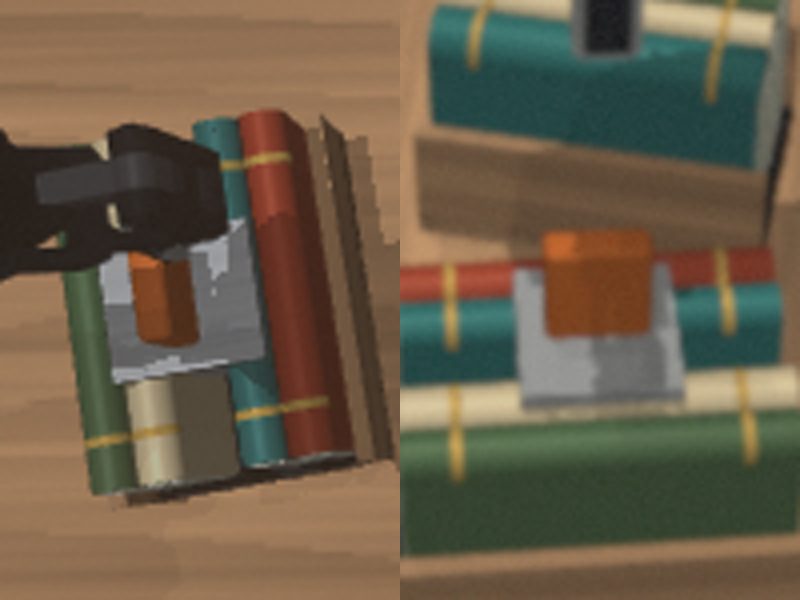

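The gauge stands upright in the gap, with its shoulder on the cream and blue spines and the gripper clear above. One quick numeric check before I hand in.

```bash
python3 -c "
from h import *
from math import *
yw=.157;x=np.array([cos(yw),sin(yw),0]);y=np.array([-sin(yw),cos(yw),0]);c=np.array([529.5,215.3,70.])
for n,f,(u,v),k in(('top8','t',(150,190),0),('side8','s',(270,230),400)):
  for a,b,z in((-30,32,53),(-30,-32,53),(30,32,53),(30,32,45),(-30,32,45),(-20,7,98),(20,7,98),(20,-7,98),(-20,-7,98)):
    p=proj(n,c+a*x+b*y+[0,0,z]); print(n,(a,b,z),((p-[u,v])*4+[k+2,2]).round())
"
```

```text
top8 (-30, 32, 53) [114. 380.]
top8 (-30, -32, 53) [266. 353.]
top8 (30, 32, 53) [ 95. 239.]
top8 (30, 32, 45) [101. 241.]
top8 (-30, 32, 45) [119. 381.]
top8 (-20, 7, 98) [138. 340.]
top8 (20, 7, 98) [124. 240.]
top8 (20, -7, 98) [160. 233.]
top8 (-20, -7, 98) [173. 333.]
side8 (-30, 32, 53) [682. 386.]
side8 (-30, -32, 53) [666. 261.]
side8 (30, 32, 53) [518. 394.]
side8 (30, 32, 45) [518. 409.]
side8 (-30, 32, 45) [682. 401.]
side8 (-20, 7, 98) [652. 250.]
side8 (20, 7, 98) [540. 256.]
side8 (20, -7, 98) [538. 228.]
side8 (-20, -7, 98) [648. 223.]
```

The prediction for a fully seated gauge matches the pictures to about 1–2 px, including shoulder corners at (114,380), (266,353) and (682,386). Handing in.

```bash
python3 -c "
from h import *
print(ctrl.close_job(), ctrl.observe()['time'])"
```

```text
the job is handed in; nothing more can be done
the job is handed in; nothing more can be done
```

I lifted the orange-handled gauge out of its stand and slid it into the wide gap, between the cream and blue books in the tray at about (529, 215) mm. I then let go and handed the job in at about 15 s. I left the tight row and the pink and brown look-alikes alone.

- **Final position:** in both cameras the standing gauge matches the predicted fully seated pose to about 1–2 px. It is upright, its shoulder is on the spines, and the open gripper is about 150 mm higher and touching nothing.
- **Readings that disagreed:** the small final lowering steps showed no rise in force, so I made one 4 mm press to check for contact. It briefly gave 61 N at the wrist, through the gauge, which is under the 120 N limit. I backed off and levelled the tool before releasing.

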